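Put the finished watch away and swap the other two

ROBOT

A 7-joint arm with a two-finger parallel gripper is mounted at the origin on the work surface. World frame = base frame: x ahead of the robot, y to its left, z up, the work surface at z = 0. Lengths are in m, angles in rad, forces in N, time in s.
With the tool pointing down it reaches from about 0.425 to 0.825 m from the base axis. Payload 3.6 kg.
Tool frame: the origin (TCP) lies where the fingers leave the gripper's body, on its centre line; the fingertips stand 73 mm ahead of it and the grasp point (between the pads) lies 54 mm ahead of it; x points along the fingers, y is the direction in which the jaws open and shut, and the axes are right-handed (so a half turn about x gives the same grasp; the last joint's range is limited). The gripper opens to 85 mm and grips with 20 to 120 N. Pads are 22 mm wide; open, the fingers measure 114 mm over their backs; the gripper's body (76 mm by 85 mm) begins 54 mm behind the grasp point. The pads swing forward as they close: fully open they stand 13 mm farther back than shut.
Start: joints at [1.129, 0.615, -0.013, 1.423, 0.008, 1.103, -0.04], TCP at [0.262, -0.595, 0.304] pointing down, gripper open.
Joint ranges: [-3.12, 3.12], [-0.3, 2.06], [-1.34, 1.32], [0.26, 2.42], [-1.36, 4.5], [0.01, 1.98], [-2.84, 2.84]. Speed limits (rad/s): [2.79, 2.79, 3.14, 3.14, 3.14, 3.14, 3.14].

INTERFACE

Orientations are given as a unit quaternion [x, y, z, w].
In Python, from station import arm, snapshot, camera_info, ticket gives the robot as it stands. Calls block until the motion is done:
- arm.movep(position, orientation): joint-space move of the TCP to a pose.
- arm.line_to(position, velocity=0.15, ori=None): straight line of the TCP; ori=None keeps the orientation; velocity is the mean speed in m/s.
- arm.move_j(angles): joint-space move.
- arm.move_gripper(opening, effort=None): opening from 0.0 (shut) to 1.0 (fully open); effort is the grip in N (None keeps the last); returns when the fingers have stopped.
- arm.pause(seconds).
- arm.ik(position, orientation): joint angles nearest the present ones, or None.
- snapshot(name): name is "side" or "top" or "wrist"; returns the picture (384x512x3 uint8, blue, green, red); there is no depth.
- camera_info(name): a dict with "fx", "fy", "cx", "cy" (pixels), "R" (3x3) and "t" (3): a world point X has camera coordinates R X + t; the wrist camera has in their place "T_tool_cam" (4x4, takes a point from camera to tool coordinates, whose origin is the TCP and whose axes are the tool frame's). Camera axes: x right, y down, z forward; pixel columns grow to the right and rows downward; lengths in m; the calibration is good to about 2 mm. A picture is of the moment at which its call begins: read the wrist's pose just before it. camera_info takes no time and is no camera call.
A pose or a line that the arm cannot do raises arm.MotionError and nothing moves.
- ticket.finish_job(): hands the job in, once; it reports no verdict.
Readings, each from a call of its own:
- arm.read_time(): time.
- arm.read_joint_positions(): joint angles.
- arm.read_dq(): joint speeds.
- arm.read_effort(): joint torques, N m.
- arm.read_tool_pos(): TCP position.
- arm.read_eef_rot(): TCP orientation.
- arm.read_ft_force(): force on the tool from outside, world axes, zero at the start.
- arm.read_wrist_torque(): the same for the moment, N m.
- arm.read_opening(): opening from 0.0 (shut) to 1.0 (fully open).
Only numpy, scipy, OpenCV 4.12 (cv2) and the standard library are available. Lean on these libraries where they do the work, as an engineer would, in place of code of your own. Each camera call takes 0.05 s, during which the arm holds its last target. There are 200 camera calls.

TASK

The black watch is finished: open the wooden case, lay the watch dial up in the middle of the grey cushion inside, and shut the lid fully. Then use the white pad it leaves free to swap the other two watches, so that the red-dial watch ends in the middle of the red pad and the yellow-dial watch in the middle of the yellow pad, dial up. Lay the watches down gently, never drop them, and never let one lie on the bare bench.

Things in the scene. Friction and masses are not known exactly. Their poses are not given: they have to be found in the camera images.
- watch_black: Strapless wrist-watch head: black shell, white dial, black hands. Round, 42 mm across, 14 mm thick; strap lugs 52 mm tip to tip along its y; a crown stands out 3.5 mm at +x (45.5 mm across along x, the clean grip line; upright sides from 3 to 10 mm above the underside). About 80 g. Origin: centre of the underside; z up out of the dial. Starts dial up on the white pad.
- watch_red: Strapless wrist-watch head: steel shell, red dial, white hands. Round, 42 mm across, 14 mm thick; strap lugs 52 mm tip to tip along its y; a crown stands out 3.5 mm at +x (45.5 mm across along x, the clean grip line; upright sides from 3 to 10 mm above the underside). About 80 g. Origin: centre of the underside; z up out of the dial. Starts dial up on the yellow pad.
- watch_yellow: Strapless wrist-watch head: steel shell, yellow dial, black hands. Round, 42 mm across, 14 mm thick; strap lugs 52 mm tip to tip along its y; a crown stands out 3.5 mm at +x (45.5 mm across along x, the clean grip line; upright sides from 3 to 10 mm above the underside). About 80 g. Origin: centre of the underside; z up out of the dial. Starts dial up on the red pad.
- pad_white: Round flat white rest pad, 80 mm across and 10 mm high, fixed to the bench, with a flat top without a rim. Origin: centre of its underside (on the bench); its top is 10 mm above.
- pad_red: Round flat red rest pad, 80 mm across and 10 mm high, fixed to the bench, with a flat top without a rim. Origin: centre of its underside (on the bench); its top is 10 mm above.
- pad_yellow: Round flat yellow rest pad, 80 mm across and 10 mm high, fixed to the bench, with a flat top without a rim. Origin: centre of its underside (on the bench); its top is 10 mm above.
- case: Dark wooden watch case fixed to the bench, outside 160 mm (its x) by 150 mm (its y), 45 mm high without lid, walls 6 mm. In its middle lies a grey 80 mm square cushion, top 18 mm above the bench. Origin: centre of the underside; z up; front at -x. The lid's hinge line runs along the case's y at x = +80 mm, z = 45.5 mm (far rim).
- case_lid (a joint): Angle of the case's lid, rad: 0 shut, grows as it opens upward and away, 1.57 upright, 1.9 at its stop. The flat wooden lid (160 by 150 by 8 mm, 150 g) has a stiff hinge and stays at whatever angle it is left. At the start it is shut or a little ajar (up to 0.3).
- case_lid_handle (a point): Grip point of the brass knob on the lid: the middle of its round head (28 mm across, 16 mm high along the knob's axis), 35 mm above the lid's top face. With the lid shut it lies 130 mm in front of the hinge line and 43 mm above it, midway across the case's width; it swings with the lid.
There are look-alikes about, which are no part of the job. There is more than one size of the case; the one meant has the size given above.

How it is judged:
On the way, in this order (a step that is already met when the one before it is completed fails the run):
1. the black watch lies dial up on the cushion in the case and the lid is shut (horizontal distance between watch_black and case below 0.016 m and z of watch_black in the frame of case between 0.014 and 0.023 m and angle between watch_black's own z axis and vertical below 0.15 rad and value of joint case_lid below 0.06 rad and contact force between the fingers and watch_black below 0.05 N), for 0.2 s.
2. one of the other two watches is laid down and released on the white pad (((horizontal distance between watch_red and pad_white below 0.02 m and z of watch_red in the frame of pad_white between 0.007 and 0.014 m and angle between watch_red's own z axis and vertical below 0.15 rad and linear speed of watch_red below 0.02 m/s and angular speed of watch_red below 0.3 rad/s and contact force between the fingers and watch_red below 0.05 N) or (horizontal distance between watch_yellow and pad_white below 0.02 m and z of watch_yellow in the frame of pad_white between 0.007 and 0.014 m and angle between watch_yellow's own z axis and vertical below 0.15 rad and linear speed of watch_yellow below 0.02 m/s and angular speed of watch_yellow below 0.3 rad/s and contact force between the fingers and watch_yellow below 0.05 N))), for 0.2 s.
At the end, for the whole second after the job is handed in: Black watch flat on the case's cushion, centre within 16 mm of the case's middle, lid shut (below 0.06 rad); red-dial watch on the red pad, yellow-dial watch on the yellow pad, each dial up, centre within 14 mm of the pad's centre; all released and at rest (all of step 1 and horizontal distance between watch_red and pad_red below 0.014 m and z of watch_red in the frame of pad_red between 0.007 and 0.014 m and angle between each of watch_red, watch_yellow's own z axis and vertical below 0.15 rad and horizontal distance between watch_yellow and pad_yellow below 0.014 m and z of watch_yellow in the frame of pad_yellow between 0.007 and 0.014 m and linear speed of each of watch_black, watch_red, watch_yellow below 0.02 m/s and angular speed of each of watch_black, watch_red, watch_yellow below 0.3 rad/s and contact force between the fingers and watch_red below 0.05 N and contact force between the fingers and watch_yellow below 0.05 N); the robot touches nothing.
It fails at once if a watch lies on (or falls below) the level of the bare bench (height (world z) of any of watch_black, watch_red, watch_yellow below 0.005 m).
It fails at once if a watch is dropped or thrown (faster than 0.6 m/s while the fingers do not hold it) ((linear speed of watch_black above 0.6 m/s and contact force between the fingers and watch_black below 0.05 N) or (linear speed of watch_red above 0.6 m/s and contact force between the fingers and watch_red below 0.05 N) or (linear speed of watch_yellow above 0.6 m/s and contact force between the fingers and watch_yellow below 0.05 N)).
It fails at once if a watch is tipped over (angle between any of watch_black, watch_red, watch_yellow's own z axis and vertical above 0.8 rad).
It also fails if it takes over 128 s, if anything falls off the work surface, if the arm or the gripper's body presses on something with over 40 N, if the wrist force passes 120 N, or if a joint passes its speed limit or range.

## Working session

There is one attempt and no reset: what is moved stays moved. The work goes in short steps, each a Python script; the robot and the scene stay as the last script left them, time stands still between calls to the robot, and variables do not carry over. Pictures are saved under pics/ and viewed, about 12 in all and at most 16, crops included, and the job is handed in when it is done.

```bash
ls; mkdir -p pics
python3 - <<'E'
from station import arm,snapshot,camera_info
import cv2,numpy as np
for n in("top","side"):
    cv2.imwrite(f"pics/{n}0.png",snapshot(n)); print(n,camera_info(n))
print(camera_info("wrist")); print(arm.read_tool_pos(),arm.read_eef_rot(),arm.read_time())
E
```

```text
pics
top {'fx': 373.65808657901226, 'fy': 373.65808657901226, 'cx': 255.16814664852498, 'cy': 191.08424422766242, 'R': array([[ 0.01167003, -0.99990891,  0.00678141],
       [-0.99761515, -0.01210412, -0.06795227],
       [ 0.06802816, -0.00597223, -0.99766553]]), 't': array([-0.02172623,  0.43553175,  0.98107931])}
side {'fx': 396.6308627232683, 'fy': 396.6308627232683, 'cx': 251.40900164242848, 'cy': 193.94661102562642, 'R': array([[-0.99910028, -0.03868282, -0.01738588],
       [-0.01211583,  0.65319934, -0.75708905],
       [ 0.04064278, -0.75619724, -0.65308032]]), 't': array([0.42029644, 0.07103466, 1.00423783])}
{'fx': 300.68484295821474, 'fy': 300.68484295821474, 'cx': 254.31390481572126, 'cy': 197.45726007287365, 'T_tool_cam': array([[ 4.36955019e-04, -3.05857857e-01,  9.52077088e-01,
        -7.07139444e-02],
       [ 9.99999378e-01,  1.11020380e-03, -1.02292341e-04,
        -2.99661824e-05],
       [-1.02571268e-03,  9.52076541e-01,  3.05858152e-01,
        -7.79703647e-02],
       [ 0.00000000e+00,  0.00000000e+00,  0.00000000e+00,
         1.00000000e+00]])}
[ 0.26174371 -0.5943886   0.30279349] [-0.69176125 -0.14646685  0.69213508 -0.14478561] 0.1
```

View pics/top0.png

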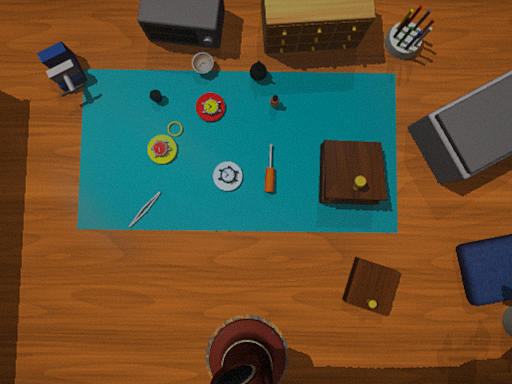

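View pics/side0.png

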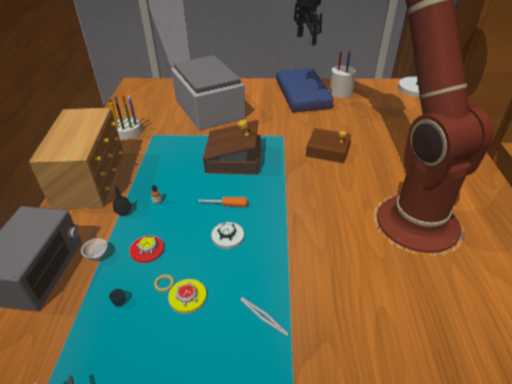

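The top view shows three watches on pads, yellow pad (162,150), red pad (211,107) and white pad (228,176). The only pads/watches are these; yellow ring (175,129) and small black knob (155,97) are distractors. There are two cases: a large one at (353,172), about 65 px, and a small one at (372,286), about 45 px. 160 mm comes to about 61 px, so the large one is the right case. The side view shows its lid ajar.

```bash
cat > h.py <<'E'
from station import arm,snapshot,camera_info,ticket
import cv2,numpy as np
from scipy.spatial.transform import Rotation as Ro
def ray(n,u,v,T=None):
    c=camera_info(n); d=np.array([(u-c['cx'])/c['fx'],(v-c['cy'])/c['fy'],1.])
    if n=='wrist':
        W=(T if T is not None else tool())@c['T_tool_cam']; return W[:3,3],W[:3,:3]@d
    return -c['R'].T@c['t'],c['R'].T@d
def onz(n,u,v,z,T=None):
    o,d=ray(n,u,v,T); return o+d*(z-o[2])/d[2]
def tri(p,q):
    (o1,d1),(o2,d2)=p,q
    s=np.linalg.lstsq(np.c_[d1,-d2],o2-o1,rcond=None)[0]
    a,b=o1+s[0]*d1,o2+s[1]*d2; return (a+b)/2,np.linalg.norm(a-b)
def proj(n,X,T=None):
    c=camera_info(n)
    if n=='wrist':
        W=np.linalg.inv((T if T is not None else tool())@c['T_tool_cam']); x=W[:3,:3]@X+W[:3,3]
    else: x=c['R']@X+c['t']
    return np.array([c['fx']*x[0]/x[2]+c['cx'],c['fy']*x[1]/x[2]+c['cy']])
def tool():
    T=np.eye(4);T[:3,:3]=Ro.from_quat(arm.read_eef_rot()).as_matrix();T[:3,3]=arm.read_tool_pos();return T
def down(psi,tilt=0.):
    "tool down, jaw axis at yaw psi; tilt about jaw axis"
    c,s=np.cos(psi),np.sin(psi)
    R=np.array([[0,c,s],[0,s,-c],[-1,0,0.]])
    return (Ro.from_matrix(R)*Ro.from_rotvec([0,tilt,0])).as_quat()
def mask(img,lo,hi):
    return cv2.inRange(cv2.cvtColor(img,cv2.COLOR_BGR2HSV),np.array(lo),np.array(hi))
def blobs(m,amin=15):
    n,_,st,c=cv2.connectedComponentsWithStats(m); return [(np.round(c[i],1),st[i]) for i in range(1,n) if st[i][4]>=amin]
E
python3 - <<'E'
from h import *
t=cv2.imread('pics/top0.png');s=cv2.imread('pics/side0.png')
for n,i in(('top',t),('side',s)):
    print(n,'yel',[(b[0].tolist(),b[1][4]) for b in blobs(mask(i,(22,150,90),(34,255,255)))])
    print(n,'red',[(b[0].tolist(),b[1][4]) for b in blobs(cv2.bitwise_or(mask(i,(0,190,120),(4,255,255)),mask(i,(174,190,120),(180,255,255))),25)])
    print(n,'white',[(b[0].tolist(),b[1][4]) for b in blobs(mask(i,(0,0,150),(180,60,255)),60)])
crop=t[120:220,300:410]; cv2.imwrite('pics/c1.png',cv2.resize(np.hstack([crop]),None,fx=7,fy=6,interpolation=cv2.INTER_CUBIC))
m=mask(t,(80,120,40),(100,255,255))[125:225,300:400]
m=255-m; 
k=max(blobs(m,500),key=lambda b:b[1][4]); print(k)
n,l,st,c=cv2.connectedComponentsWithStats(m); i=1+np.argmax(st[1:,4])
cn=max(cv2.findContours((l==i).astype('uint8'),0,2)[0],key=cv2.contourArea)
print((cv2.approxPolyDP(cn,4,True)[:,0]+[300,125]).tolist())
E
```

```text
top yel [([210.7, 105.9], np.int32(106)), ([175.2, 128.5], np.int32(39)), ([162.3, 151.0], np.int32(350)), ([359.8, 180.7], np.int32(92)), ([372.1, 303.5], np.int32(58))]
top red [([208.8, 106.3], np.int32(348)), ([158.9, 150.3], np.int32(35))]
top white [([395.0, 38.5], np.int32(128)), ([59.1, 68.2], np.int32(168)), ([226.4, 176.0], np.int32(373)), ([227.8, 174.7], np.int32(95))]
side yel [([113.5, 115.1], np.int32(51)), ([242.0, 122.9], np.int32(22)), ([146.5, 241.9], np.int32(111)), ([187.3, 296.8], np.int32(588))]
side red [([144.8, 252.3], np.int32(268)), ([185.1, 289.1], np.int32(38))]
side white [([198.0, 85.6], np.int32(149)), ([339.7, 72.3], np.int32(87)), ([409.2, 84.0], np.int32(232)), ([125.8, 127.0], np.int32(161)), ([227.2, 234.3], np.int32(492)), ([96.5, 247.1], np.int32(279)), ([263.5, 315.6], np.int32(245))]
(array([51.7, 47.5]), array([  19,   15,   68,   65, 4041], dtype=int32))
[[324, 140], [319, 202], [378, 204], [386, 199], [380, 142]]
```

View pics/c1.png

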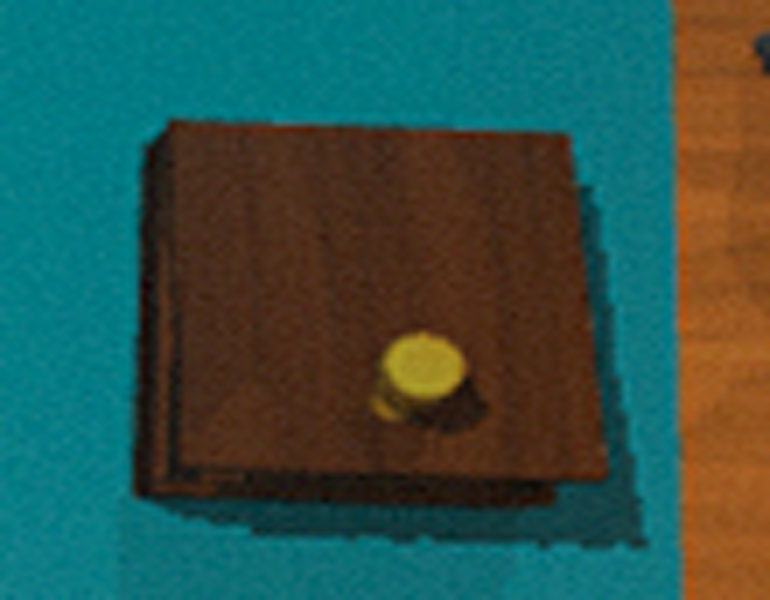

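The crop confirms the big case: far lid corners (324,140) and (381,142), bench front corners (319,202.5) and (379,204), knob top (360.4,180.8), lid ajar.

Run:
```python
from h import *
np.set_printoptions(precision=4,suppress=True)
a,b=onz('top',324.3,140.3,.053),onz('top',381.1,142.3,.053)
f1,f2=onz('top',319.3,202.5,0),onz('top',379.3,203.8,0)
H=(a+b)/2;F=(f1+f2)/2
print('far',a,b,np.linalg.norm(a-b),'front',f1,f2,np.linalg.norm(f1-f2))
for p,q in((a,b),(f1,f2)): e=p-q; print('yaw',np.arctan2(-e[0],e[1]))
y=np.mean([np.arctan2(-(p-q)[0],(p-q)[1]) for p,q in((a,b),(f1,f2))])
X=np.array([np.cos(y),np.sin(y),0]); print('yaw',y,'depth',(H-F)@X,'c from H',H-.08*X,'c from F',F+.08*X)
c=((H-.08*X)+(F+.08*X))/2; 
hin=c+.08*X; hin[2]=.0455
print('knob tri',tri(ray('top',360.4,180.8),ray('side',242,124)))
for al in np.arange(0,.35,.05):
    d=-X*np.cos(al)+np.array([0,0,np.sin(al)]); n=X*np.sin(al)+np.array([0,0,np.cos(al)])
    print(al,proj('top',hin+.13*d+.051*n),proj('side',hin+.13*d+.047*n))
for n,u,v,z in(('white',227.3,176.3,.01),('red',210.7,107,.01),('yel',162.3,150,.01)): print(n,onz('top',u,v,z))
for n,u,v in(('w',227.5,234.3),('r',147,248),('y',187.5,296)): print(n,onz('side',u,v,.01))
```

```text
far [ 0.5672 -0.1938  0.053 ] [ 0.5639 -0.3413  0.053 ] 0.14744809057752684 front [ 0.408  -0.1903  0.    ] [ 0.4064 -0.3528  0.    ] 0.16250286009094297
yaw -0.022512142082630374
yaw -0.009723501990253871
yaw -0.016117822036442124 depth 0.15827632792090554 c from H [ 0.4855 -0.2663  0.053 ] c from F [ 0.4872 -0.2729  0.    ]
knob tri (array([ 0.456 , -0.2665,  0.1231]), np.float64(9.052280386412546e-06))
0.0 [358.2619 189.8273] [249.0688 132.71  ]
0.05 [359.0171 188.5286] [248.1655 130.81  ]
0.1 [359.7668 187.0856] [247.148  128.9347]
0.15000000000000002 [360.5088 185.4998] [246.0179 127.0896]
0.2 [361.2404 183.7734] [244.7772 125.2802]
0.25 [361.9591 181.9091] [243.4285 123.5119]
0.30000000000000004 [362.6623 179.9106] [241.9745 121.7903]
white [0.475  0.0587 0.01  ]
red [0.6637 0.107  0.01  ]
yel [0.544  0.2349 0.01  ]
w [0.4766 0.0627 0.01  ]
r [0.664  0.1114 0.01  ]
y [0.546  0.2425 0.01  ]
```

Run:
```python
from h import *
np.set_printoptions(precision=4,suppress=True)
q=down(np.pi/2-.018)
g=np.array([.454,-.2665,.122])
arm.movep(g+[0,0,.054+.10],q)
T=tool();i=snapshot('wrist');cv2.imwrite('pics/w1.png',i);np.save('w1.npy',T)
print(arm.read_tool_pos(),arm.read_time(),arm.read_joint_positions())
bs=blobs(mask(i,(20,120,70),(36,255,255)),100)
for b in bs: print(b[0],b[1]); print(onz('wrist',*b[0],.129,T))
print(proj('wrist',g+[0.002,0,.008],T))
```

```text
[ 0.4536 -0.2679  0.2758] 1.6083 [ 0.9699  0.547  -0.7321  1.8027  0.4389  0.9616  1.6021]
[259.6 212.2] [243 199  34  27 700]
[ 0.4567 -0.2638  0.129 ]
[256.1283 211.8225]
```

View pics/w1.png

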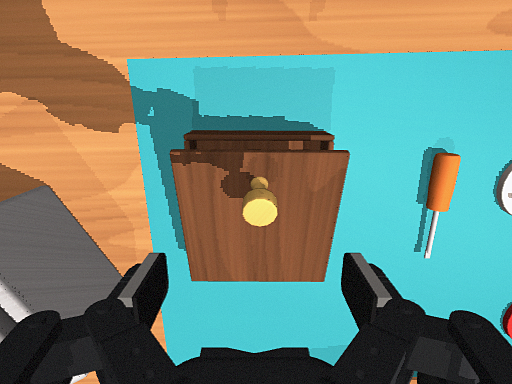

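The wrist view shows the knob at (260,212), as predicted to within about 3 mm, with the hinge edge running (192,281)-(326,279). Next I grip the knob and swing the lid.

```bash
cat >> h.py <<'E'
yaw=-.018; HX=np.array([np.cos(yaw),np.sin(yaw),0]); Z=np.array([0,0,1.])
hin=np.array([.566,-.2665,.0455])
QK=down(np.pi/2+yaw); OFF=np.array([0,0,.054])
def knob(a): return hin+.13*(-HX*np.cos(a)+Z*np.sin(a))+.043*(HX*np.sin(a)+Z*np.cos(a))
E
python3 - <<'E'
from h import *
np.set_printoptions(precision=4,suppress=True)
T=np.load('w1.npy')
print([onz('wrist',u,v,.053,T) for u,v in((192,281),(326,279))])
p=np.array([.4545,-.2652,.121])
print('angles',[(a,knob(a)) for a in(.22,.27,.3)])
arm.line_to(p+OFF,.15)
print(arm.read_ft_force())
arm.move_gripper(0,25); print(arm.read_opening(),arm.read_ft_force(),arm.read_time())
# start angle from held point
r=p-hin; a0=np.arctan2(r[2],-(r@HX))-np.arctan2(.043,.13); print('a0',a0)
off=p-knob(a0)
for k,a in enumerate(np.linspace(a0,1.68,13)[1:]):
    arm.line_to(knob(a)+off*(1-a/1.68)+OFF,.12)
    print(round(a,2),arm.read_ft_force(),end=' ')
print(arm.read_tool_pos(),arm.read_time(),arm.read_opening())
cv2.imwrite('pics/s2.png',snapshot('side'))
E
```

```text
[array([ 0.5661, -0.3402,  0.053 ]), array([ 0.5664, -0.1898,  0.053 ])]
angles [(0.22, array([ 0.4485, -0.2644,  0.1158])), (0.27, array([ 0.4522, -0.2645,  0.1216])), (0.3, array([ 0.4545, -0.2645,  0.125 ]))]
[ 0.445  -0.0885  0.3903]
0.3128303775195707 [-0.3477  2.1114  0.6295] 3.0
a0 0.27574823359600814
0.39 [ 1.1188  3.661  -0.6045] 0.51 [ 2.306   3.9419 -3.5358] 0.63 [ 3.4354  3.8222 -4.4961] 0.74 [ 3.0554  3.7127 -7.0441] 0.86 [ 4.3405  3.7958 -8.3462] 0.98 [ 1.8179  3.8484 -9.9568] 1.09 [ 0.681   4.2963 -9.2194] 1.21 [-0.0779  2.9878 -7.943 ] 1.33 [-0.5547  1.9264 -9.0601] 1.45 [-1.7157  2.706  -6.6932] 1.56 [-1.0682  1.5193 -4.6733] 1.68 [-1.2127  0.5347 -3.6218] [ 0.6229 -0.2683  0.2244] 6.4 0.31149913100801696
```

View pics/s2.png

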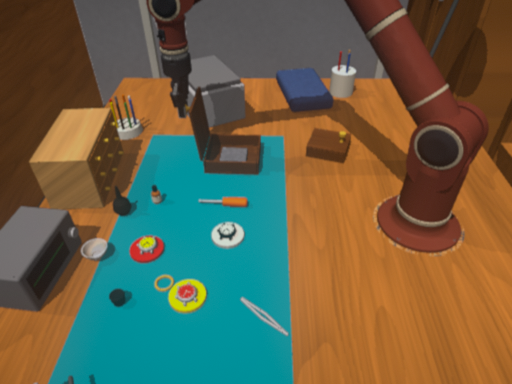

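Lid is up at about 1.68 rad. I release the knob, view the cushion, then hover over the three watches.

Run:
```python
from h import *
np.set_printoptions(precision=4,suppress=True)
arm.move_gripper(1.0); p=arm.read_tool_pos(); arm.line_to(p+[0,0,.09],.2)
def look(n,p):
    arm.movep(p,down(np.pi/2)); T=tool(); i=snapshot('wrist'); np.save(n+'.npy',T); cv2.imwrite(f'pics/{n}.png',i); return i
a=look('case',[.47,-.264,.30])
b=look('black',[.475,.060,.21]); c=look('yel',[.665,.109,.21]); d=look('red',[.545,.238,.21])
print(arm.read_time())
f=lambda i:i[60:330,100:412]
cv2.imwrite('pics/q.png',np.vstack([np.hstack([f(a),f(b)]),np.hstack([f(c),f(d)])]))
```

```text
11.325
```

View pics/q.png

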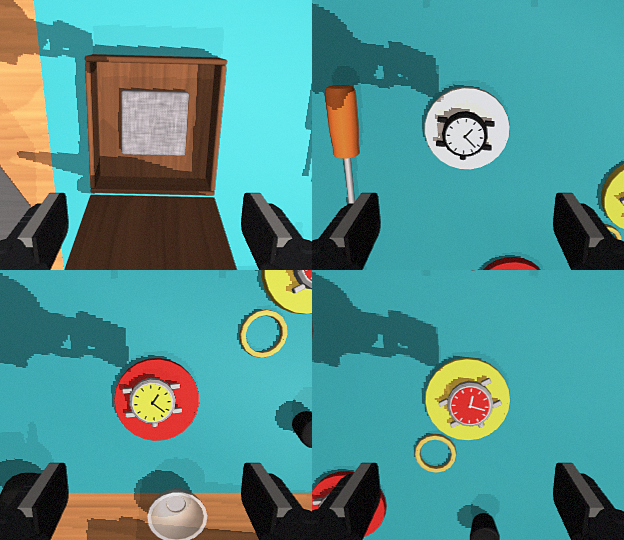

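```bash
cat >> h.py <<'E'
def watch(n,i,T,guess,z0,save=None):
    """centre (world) and yaw of the lug axis & crown, near guess; z0=underside height"""
    hsv=cv2.cvtColor(i,cv2.COLOR_BGR2HSV)
    dial={'black':mask(i,(0,0,150),(180,60,255)),'yel':mask(i,(22,90,120),(36,255,255)),
          'red':cv2.bitwise_or(mask(i,(0,120,90),(6,255,255)),mask(i,(172,120,90),(180,255,255)))}[n]
    shell=cv2.inRange(hsv,(0,0,0),(180,255,62)) if n=='black' else cv2.inRange(hsv,(0,0,30),(180,85,255))
    g=proj('wrist',np.r_[guess[:2],z0+.013],T)
    c=g
    for _ in range(4):
        m=np.zeros_like(dial); cv2.circle(m,tuple(np.int32(np.round(c))),19,255,-1)
        if n=='black':   # centre of the dark ring
            cs,h=cv2.findContours(shell,cv2.RETR_CCOMP,cv2.CHAIN_APPROX_NONE)
            inner=[k for k,q in enumerate(h[0]) if q[3]>=0 and cv2.contourArea(cs[k])>300 and cv2.pointPolygonTest(cs[k],(float(g[0]),float(g[1])),True)>-15]
            e=cv2.fitEllipse(cv2.convexHull(cs[inner[0]])); c=np.array(e[0]); r=e[1]; break
        v,u=np.nonzero(cv2.bitwise_and(dial,m)); hull=cv2.convexHull(np.c_[u,v].astype(np.int32)); e=cv2.fitEllipse(hull); c=np.array(e[0]); r=e[1]
    C=onz('wrist',*c,z0+.013,T)
    C2=C.copy()
    v,u=np.nonzero(shell); k=np.hypot(u-c[0],v-c[1])<60; P=np.array([onz('wrist',a,b,z0+.006,T) for a,b in zip(u[k],v[k])])-C
    rr=np.hypot(P[:,0],P[:,1]); th=np.arctan2(P[:,1],P[:,0]); s=(rr>.0232)&(rr<.0295)
    lug=np.angle(np.exp(2j*th[s]).sum())/2
    k2=(rr>.0215)&(rr<.0255); cx=[((np.cos(th[k2]-lug-sg*np.pi/2)>.96).sum()) for sg in(1,-1)]
    return C,r,lug,cx,s.sum(),c
E
python3 - <<'E'
from h import *
np.set_printoptions(precision=4,suppress=True)
T=np.load('case.npy'); Q=np.array([onz('wrist',u+100,v+60,.018,T) for u,v in((121,90),(186,92),(186,156),(123,155))]); print('cushion',Q.mean(0),np.ptp(Q,axis=0))
out=[]
for n,g in(('black',(.48,.058)),('yel',(.667,.108)),('red',(.548,.238))):
    T=np.load(n+'.npy');i=cv2.imread(f'pics/{n}.png')
    C,r,lug,cx,ns,c=watch(n,i,T,g,.01); print(n,C,r,'lug',lug,cx,ns)
    j=i.copy()
    for s in(1,-1):
        for l,t,col in((.026,lug,(255,0,255)),(.024,lug+np.pi/2,(0,255,0))):
            p=proj('wrist',C+np.array([s*l*np.cos(t),s*l*np.sin(t),-.006]),T); cv2.line(j,tuple(np.int32(c)),tuple(np.int32(p)),col,1)
    x,y=np.int32(c); out.append(cv2.resize(j[y-45:y+45,x-45:x+45],(260,260),interpolation=cv2.INTER_CUBIC))
cv2.imwrite('pics/o.png',np.hstack(out))
# pads
for n,lo,hi in(('black',(0,0,120),(180,50,255)),('yel',(174,120,40),(180,255,255)),('red',(24,120,60),(36,255,255))):
    T=np.load(n+'.npy');i=cv2.imread(f'pics/{n}.png'); m=mask(i,lo,hi)
    if n=='yel': m|=mask(i,(0,120,40),(6,255,255))
    m[:130]=0;m[250:]=0;m[:,:205]=0;m[:,310:]=0
    v,u=np.nonzero(m); e=cv2.fitEllipse(cv2.convexHull(np.c_[u,v].astype(np.int32))); print('pad under',n,e,onz('wrist',*e[0],.01,T))
E
```

```text
cushion [ 0.4863 -0.2644  0.018 ] [0.0826 0.0788 0.    ]
black [0.4782 0.057  0.023 ] (38.86753845214844, 41.11088943481445) lug 1.4922504791159614 [np.int64(0), np.int64(24)] 140
yel [0.6627 0.1058 0.023 ] (36.90333938598633, 37.94890213012695) lug -1.4913968178313493 [np.int64(27), np.int64(0)] 152
red [0.5478 0.2394 0.023 ] (36.433021545410156, 37.07151412963867) lug -1.1190819621511323 [np.int64(28), np.int64(0)] 152
pad under black ((254.58287048339844, 188.10275268554688), (80.88497161865234, 84.58554077148438), 87.66519927978516) [0.4748 0.0591 0.01  ]
pad under yel ((256.1260986328125, 189.01773071289062), (81.96273803710938, 84.12409973144531), 87.46766662597656) [0.6635 0.1096 0.01  ]
pad under red ((245.39678955078125, 200.9598388671875), (85.07683563232422, 117.21189880371094), 41.9776725769043) [0.5576 0.228  0.01  ]
```

View pics/o.png

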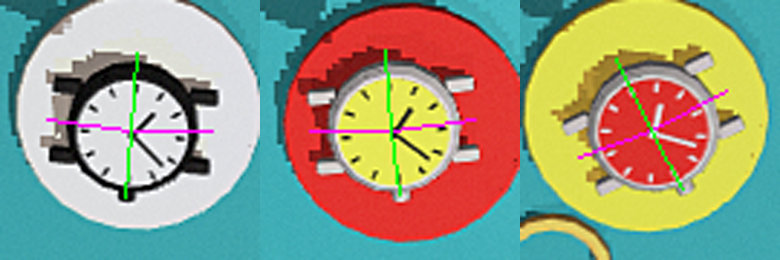

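```bash
cat >> h.py <<'E'
CASE=np.array([.4863,-.2642]); WHITE=np.array([.4749,.0592]); RED=np.array([.6635,.1096])
def psi_for(p,psi):
    "jaw yaw psi or psi+pi, whichever has an IK solution with the last joint nearest mid-range"
    c=[]
    for k in(-1,0,1):
        j=arm.ik(p,down(psi+k*np.pi))
        if j is not None: c.append((abs(j[6]),psi+k*np.pi))
    return min(c)[1]
def fz(): return arm.read_ft_force()[2]
def pick(C,crown,zs=.010,eff=35):
    x=np.r_[C[:2]+.00175*np.array([np.cos(crown),np.sin(crown)]),0]
    psi=psi_for(x+[0,0,.15],crown); q=down(psi)
    arm.move_gripper(.70,eff); arm.movep(x+[0,0,zs+.11],q)
    f0=fz(); z=zs+.086
    while 1:
        arm.line_to(x+[0,0,z],.08)
        if abs(fz()-f0)>2: print('touch at',z-zs,fz()-f0); z+=.0035; arm.line_to(x+[0,0,z],.05); break
        if z<=zs+.0711: break
        z-=.003
    arm.move_gripper(.3,eff); print('grip',arm.read_opening(),'z',z-zs,'F',arm.read_ft_force())
    arm.line_to(x+[0,0,z+.1],.12); print('lifted',arm.read_opening(),arm.read_ft_force(),arm.read_time())
    return psi,z-zs
def place(P,psi,crown,h,zs):
    x=np.r_[P[:2]+.00175*np.array([np.cos(crown),np.sin(crown)]),0]; q=down(psi)
    arm.movep(x+[0,0,zs+h+.15],q); arm.line_to(x+[0,0,zs+h+.006],.15)
    arm.pause(.15); f0=fz(); z=zs+h+.006
    while z>zs+h-.003:
        z-=.001; arm.line_to(x+[0,0,z],.04); 
        if abs(fz()-f0)>1.5: break
    print('down at',z-zs-h,fz()-f0)
    arm.move_gripper(.68); arm.pause(.1); arm.line_to(x+[0,0,z+.11],.15); print('t',arm.read_time(),arm.read_opening())
E
python3 - <<'E'
from h import *
np.set_printoptions(precision=4,suppress=True)
i=cv2.imread('pics/red.png');T=np.load('red.npy'); m=mask(i,(24,120,60),(36,255,255)); m=cv2.morphologyEx(m,cv2.MORPH_OPEN,np.ones((7,7)))
n,l,st,c=cv2.connectedComponentsWithStats(m); k=1+np.argmax(st[1:,4]); v,u=np.nonzero(l==k)
e=cv2.fitEllipse(cv2.convexHull(np.c_[u,v].astype(np.int32))); print('yellow pad',e,onz('wrist',*e[0],.01,T))
crown=1.4923-np.pi/2
psi,h=pick(np.array([.4782,.057]),crown)
print(psi,h); np.save('g.npy',[psi,crown,h]); cv2.imwrite('pics/w3.png',np.hstack([snapshot('wrist')[:,100:412],snapshot('side')[100:,:]]) if 0 else snapshot('wrist'))
E
```

```text
yellow pad ((255.04757690429688, 188.96788024902344), (80.61284637451172, 84.12619018554688), 91.47576904296875) [0.5457 0.2372 0.01  ]
grip 0.5035779261448647 z 0.07099999999999998 F [-1.1007  0.3386  4.2712]
lifted 0.5027333007643259 [-0.8544  0.3532 -0.3538] 15.7667
-0.0784963267948966 0.07099999999999998
```

View pics/w3.png

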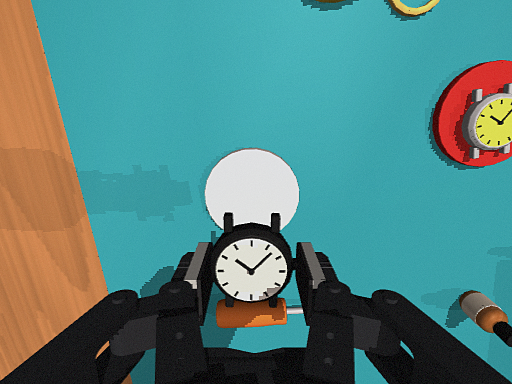

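The black watch is held level at (251,270) and the white pad is free. I'll place it in the case.

Run:
```python
from h import *
np.set_printoptions(precision=4,suppress=True)
psi,crown,h=np.load('g.npy')
place(CASE,psi,crown,h,.018)
arm.movep([.47,-.264,.30],down(np.pi/2)); T=tool(); i=snapshot('wrist'); cv2.imwrite('pics/w4.png',i); print(arm.read_time())
print(proj('wrist',np.r_[CASE,.032],T),proj('wrist',np.r_[CASE,.018],T))
```

```text
down at 0.0 5.3835936429297835
t 21.1 0.6837195715692695
22.4333
[253.8693 187.1406] [253.8762 184.0211]
```

View pics/w4.png

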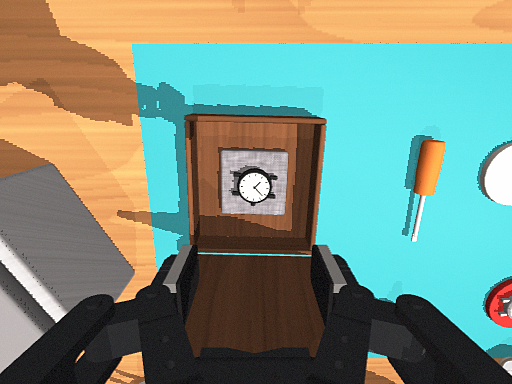

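Watch is centred on the cushion at (255,186); predicted (254,187). Now I shut the lid.

Run:
```python
from h import *
import h
np.set_printoptions(precision=4,suppress=True)
h.hin[1]+=.001
arm.move_gripper(1.0)
p=knob(1.68)+OFF
arm.movep(p+[0,0,.09],QK); arm.line_to(p,.15); print(arm.read_ft_force())
arm.move_gripper(0,25); print(arm.read_opening(),arm.read_ft_force())
for a in np.linspace(1.68,0,15)[1:]:
    arm.line_to(knob(a)+OFF,.12); print(round(a,2),arm.read_ft_force(),end=' ')
p=knob(0)+OFF
for d in(.001,.002,.003,.004):
    arm.line_to(p-[0,0,d],.04); f=arm.read_ft_force(); print(d,f)
    if f[2]>15: break
arm.move_gripper(1.0); arm.line_to(p+[0,0,.12],.2); print(arm.read_time())
cv2.imwrite('pics/s5.png',cv2.resize(snapshot('side')[90:220,130:330],None,fx=3,fy=3)); 
arm.movep([.475,.060,.25],down(np.pi/2))
t=snapshot('top'); cv2.imwrite('pics/t5.png',cv2.resize(t[120:220,300:410],None,fx=5,fy=5,interpolation=cv2.INTER_CUBIC))
```

```text
[0.1069 0.9424 1.2826]
0.31083669587186374 [ 1.0662 -3.4058  2.5425]
1.56 [ 0.0287 -4.4013  3.2907] 1.44 [ 0.4895 -5.4174  4.6894] 1.32 [-1.0116 -6.3207  4.3306] 1.2 [-1.8866 -5.3338  4.5042] 1.08 [-2.0662 -5.1437  3.9052] 0.96 [-1.8979 -4.5751  3.6622] 0.84 [-1.7407 -4.4025  2.5363] 0.72 [-1.1896 -6.0097  0.1678] 0.6 [-0.8279 -6.3475 -1.5113] 0.48 [-0.4116 -5.8332 -1.5847] 0.36 [-0.1806 -5.5792 -0.8625] 0.24 [ 0.3062 -4.4183 -2.0441] 0.12 [ 0.4972 -5.7118 -2.6144] 0.0 [ 0.9571 -4.5388 -2.2363] 0.001 [-0.5366 -5.1315  3.946 ]
0.002 [-2.0962 -5.3866  9.9622]
0.003 [-4.6805 -4.8754 17.4664]
30.8917
```

View pics/s5.png

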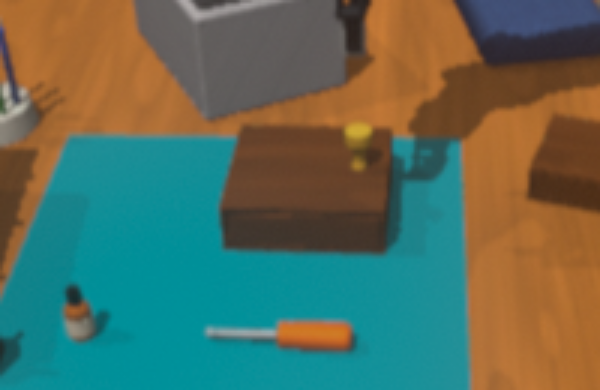

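The lid looks shut, with stop force rising to 17 N and no gap visible. I'll check the knob position numerically, then swap: yellow to white, red to red, yellow to yellow.

Run:
```python
from h import *
np.set_printoptions(precision=4,suppress=True)
t=snapshot('top'); s=snapshot('side')
b=[x for x in blobs(mask(t,(20,120,70),(36,255,255))) if 330<x[0][0]<380 and x[0][1]<210]
print([x[0] for x in b],[ (a,proj('top',knob(a)+[0,0.001,.008])) for a in(0,.06,.12)])
b=[x for x in blobs(mask(s,(20,120,70),(36,255,255))) if 220<x[0][0]<270 and x[0][1]<170]
print([x[0] for x in b],[ (a,proj('side',knob(a)+[0,0.001,.003])) for a in(0,.06,.12)])
crown=-1.4914+np.pi/2
psi,h=pick(np.array([.6627,.1058]),crown); print(psi,h)
place(WHITE,psi,crown,h,.010)
arm.movep([.475,.060,.21],down(np.pi/2)); T=tool(); i=snapshot('wrist'); cv2.imwrite('pics/w6.png',i); np.save('w6.npy',T); print(arm.read_time())
r=watch('yel',i,T,WHITE,.01); print(r); print(proj('wrist',np.r_[WHITE,.023],T))
```

```text
[array([331.7,  16.3]), array([355.5, 189.9])] [(0, array([355.9834, 189.9333])), (0.06, array([356.8724, 188.5546])), (0.12, array([357.7571, 186.9698]))]
[array([248.9, 134.2])] [(0, array([249.1057, 134.0294])), (0.06, array([248.0869, 131.7488])), (0.12, array([246.9038, 129.5007]))]
grip 0.503523336251984 z 0.07099999999999998 F [-1.714  -0.1189  2.5719]
lifted 0.5001426809936124 [-0.4093 -0.1389 -1.7082] 36.8083
0.0793963267948965 0.07099999999999998
down at 0.0040000000000000036 -1.5098139711861331
t 40.6667 0.6785334644036962
41.7917Traceback (most recent call last):
  File "<stdin>", line 12, in <module>
  File "h.py", line 53, in watch
    v,u=np.nonzero(shell); k=np.hypot(u-c[0],v-c[1])<60; P=np.array([onz('wrist',a,b,z0+.006,T) for a,b in zip(u[k],v[k])])-C
                                                                     ~~~^^^^^^^^^^^^^^^^^^^^^^^
  File "h.py", line 10, in onz
    o,d=ray(n,u,v,T); return o+d*(z-o[2])/d[2]
        ~~~^^^^^^^^^
  File "h.py", line 5, in ray
    c=camera_info(n); d=np.array([(u-c['cx'])/c['fx'],(v-c['cy'])/c['fy'],1.])
ValueError: time passes only in moves, steps and waits
```

View pics/w6.png

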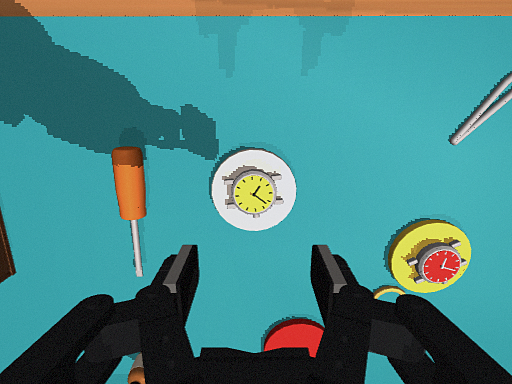

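The lid is confirmed shut, with the knob within 0.5 px of the 0 rad prediction in both views. The yellow watch lies on the white pad at (255,192). It was let go 4 mm early because noise tripped the touch check, so I'll fix that and move the red watch.

```bash
sed -i 's/if abs(fz()-f0)>1.5: break/if np.mean([fz() for _ in range(1)])-f0>2.5: break/; 1a import functools; camera_info=functools.lru_cache(camera_info)' h.py
python3 - <<'E'
from h import *
np.set_printoptions(precision=4,suppress=True)
i=cv2.imread('pics/w6.png');T=np.load('w6.npy'); r=watch('yel',i,T,WHITE,.01); print('yellow now',r[0],r[1]); np.save('y.npy',r[0])
crown=-1.1191+np.pi/2
psi,h=pick(np.array([.5478,.2394]),crown); print(psi,h)
place(RED,psi,crown,h,.010)
arm.movep([.665,.109,.21],down(np.pi/2)); T=tool(); i=snapshot('wrist'); cv2.imwrite('pics/w7.png',i); print(arm.read_time())
print(proj('wrist',np.r_[RED,.023],T))
E
```

```text
yellow now [0.4746 0.0589 0.023 ] (36.843421936035156, 37.757808685302734)
grip 0.5015544984570116 z 0.07099999999999998 F [-0.7224 -0.1194  4.2472]
lifted 0.5049409133043915 [ 0.0504 -0.0779 -1.3677] 46.0667
0.4516963267948966 0.07099999999999998
down at 0.0 3.1443868458089286
t 50.8583 0.6819773318373039
51.8167
[255.1501 192.6527]
```

View pics/w7.png

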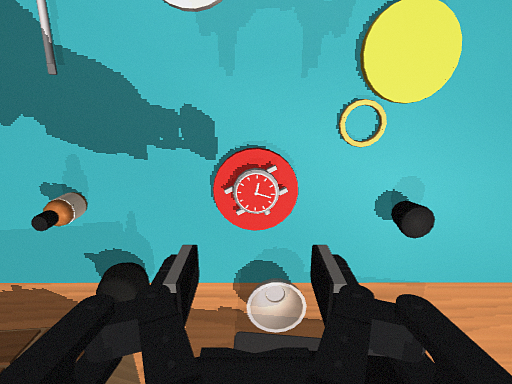

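Red watch is centred on the red pad at (256,191); predicted (255,193). Next, the yellow one to the free yellow pad.

Run:
```python
from h import *
np.set_printoptions(precision=4,suppress=True)
C=np.load('y.npy'); crown=-1.4914+np.pi/2; Y=np.array([.5457,.2372])
psi,h=pick(C,crown); print(psi,h)
place(Y,psi,crown,h,.010)
arm.movep([.545,.238,.21],down(np.pi/2)); T=tool(); i=snapshot('wrist'); 
print(arm.read_time(),proj('wrist',np.r_[Y,.023],T))
arm.movep([.45,-.10,.35],down(np.pi/2)); t=snapshot('side')
cv2.imwrite('pics/w8.png',np.hstack([i[:,100:412],t[:,80:380]]))
```

```text
grip 0.5054000856476252 z 0.07099999999999998 F [ 0.0011 -0.4684  5.1116]
lifted 0.5045356539861219 [-0.4276 -0.1589 -0.9535] 56.3083
0.0793963267948965 0.07099999999999998
down at 0.0 3.1338583736509196
t 61.1583 0.6752286875694344
62.325 [253.6791 194.7206]
```

View pics/w8.png

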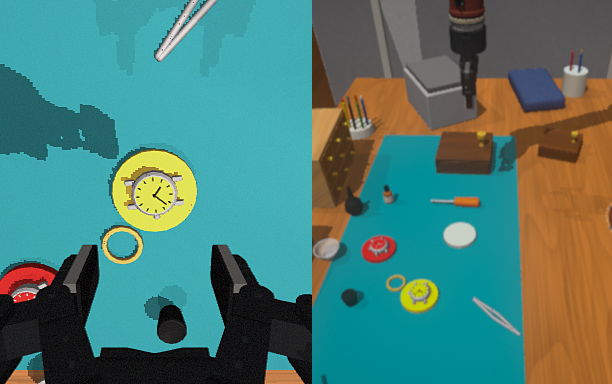

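The yellow watch is centred on the yellow pad at (254,194), the red one is on the red pad, the lid is shut and the arm is clear. Handing in.

```bash
python3 -c "
from station import ticket
print(ticket.finish_job())"
```

```text
the job is handed in; nothing more can be done
None
```

The job is done and handed in; robot time was about 63 s of the allowed 128 s. I gave no resets and got no verdict back.

- **Black watch:** I opened the lid by its knob and laid the watch on the cushion. The wrist view put it within about 2 mm of the middle. I then swung the lid shut and pressed it to its stop at 17 N; the knob's position matched a shut lid within about half a pixel in both fixed cameras.
- **Swap:** I moved yellow to the white pad, red to the red pad, then yellow to the yellow pad. In the wrist views, the red and yellow watches ended dial up within about 2 mm of their pad centres.
- **At hand-in:** The side view showed the lid shut and the arm clear of everything.

**Early release:** The touch check tripped on force noise when I laid the yellow watch on the white pad. It was released about 4 mm too high, so it fell that far, which works out to about 0.28 m/s against the 0.6 m/s limit. It stayed flat and centred, and I fixed the check before the later placings.

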